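# Find the complete gearmotor by weight and present it to the reader

### The job

One of the two gearmotors, blue-banded and orange-banded, is complete and the other is an empty, clearly lighter housing, which cannot be seen: lift the blue one clear of the desk to feel its weight and stand it upright on the desk again, then lift the orange one to compare. Hold the heavier one upright, about 10 cm above the middle of the window of the round white code reader, with the lighter one left standing upright on the desk; finish while still holding it there. Do not knock either motor over, and leave the other loose things where they are.

Things in the scene. Friction and masses are not known exactly. Their poses are not given: they have to be found in the camera images.
- motor_blue_center (a point): centre, half-way up, of the gearmotor with blue bands: a cylinder standing upright on the desk (axis z), 42 mm in diameter, 110 mm tall, black can below, aluminium gearbox above, blue band half-way up and blue top edge and face; a 6 mm shaft stands 12 mm higher. Grasp the gearbox (upper half) from above, well over the clutter near by (up to 80 mm tall); 20 N is a safe grip
- motor_orange_center (a point): centre, half-way up, of the gearmotor with orange bands: a cylinder standing upright on the desk (axis z), 42 mm in diameter, 110 mm tall, black can below, aluminium gearbox above, orange band half-way up and orange top edge and face; a 6 mm shaft stands 12 mm higher. Grasp the gearbox (upper half) from above, well over the clutter near by (up to 80 mm tall); 20 N is a safe grip
- motor_blue: the blue-banded gearmotor itself; origin at the centre of its underside, z along its axis up to the shaft. Total weight: complete about 0.5 kg, empty about 0.19 kg (each within 15 %)
- motor_orange: the orange-banded gearmotor itself; origin at the centre of its underside, z along its axis up to the shaft. The same two weights: one of the motors is complete, the other empty
- reader_window (a point): centre of the window on top of the code reader, which looks straight up, 21 mm above the desk
- reader: round white code reader with a dark glass window, 70 mm in diameter, 21 mm tall, fixed to the desk; origin at the centre of its underside
- side_desk: the dark desk with its top at z = 0 (origin on the floor below its middle)
- motor_1: bystander: small red brushless drone motor with short leads, lying loose on the desk; origin at its underside
- hex_keys: bystander: black folding hex key set, lying loose on the desk; origin at its underside
- solder_spool: bystander: blue spool of solder wire, lying loose on the desk; origin at its underside

How it is judged:
By the outcome, as a careful person would: the job done as asked, in the order asked, and still so for the second after the job is handed in, while the arm keeps its last pose, push and grip.
It also fails if it takes over 72 s, if anything falls off the work surface, if the arm or the gripper's body presses on something with over 40 N, if the wrist force passes 120 N, or if a joint passes its speed limit or range.

### The arm

A 6-joint arm with a two-finger parallel gripper is mounted at the origin on a cart in front of the work surface, level with it; the furniture and walls round the work are solid. World frame = base frame: x ahead of the robot, y to its left, z up, the work surface at z = 0. Lengths are in m, angles in rad, forces in N, time in s.
With the tool pointing down it reaches from about 0.25 to 0.725 m from the base axis. Payload 9.7 kg.
Tool frame: the origin (TCP) lies between the finger pads; the fingertips stand 22 mm ahead of it and the grasp point (between the pads) lies 3 mm ahead of it; z points along the fingers, y is the line along which they close (so a half turn about z gives the same grasp; the last joint's range is limited). The gripper opens to 85 mm and grips with 20 to 120 N. Pads are 22 mm wide; open, the fingers measure 114 mm over their backs; the gripper's body (76 mm by 85 mm) begins 54 mm behind the grasp point. The pads swing forward as they close: fully open they stand 13 mm farther back than shut.
Start: joints at [1.283, 0.087, 0.176, 1.66, 0, 1.571], TCP at [0.156, 0.527, 0.253] pointing down, gripper open.
Joint ranges: [-3.13, 3.13], [-0.85, 1.81], [-1.15, 1.24], [-2.2, 2.28], [-1.44, 1.52], [-3.14, 3.14]. Speed limits (rad/s): [2.22, 2.22, 2.57, 3.14, 3.14, 3.14].

### API

Orientations are given as a rotation vector (axis times angle).
In Python, from bench import status, capture, ctrl gives the robot as it stands.
- The arm moves only by the tool carry_out, never from a script. Its argument "rows" is a list that holds one entry, the list of rows, each a list of 7 numbers: the shift along the tool's x, y, z normalised to -1 to 1, where 1 is 30 cm, then the turn, a rotation vector about the tool's x, y, z normalised to -1 to 1, where 1 is 90 degrees, then the opening, from -1 (shut) to 1 (fully open). A call has 1 to 8 rows; each row is the pose to reach, as a shift and turn from the pose commanded when the call began, along the tool's axes at that moment; what a row does not reach only later rows make up. A row lasts 1/12 s, in which the tool goes at most 41.7 mm and 7.16 degrees, less where a joint would pass 70% of its speed; a pose out of reach is approached as far as the arm can. A call with a number of a shift or a turn outside -1 to 1 is refused whole. A call with a gripper value outside its range is refused whole. The fingers move at their own pace and stop on an object; the grip force is fixed at half the most. Time passes only in rows, so rows that repeat a pose let the fingers close. It gives the time, the measured TCP pose, the force, the opening and the grip force at its end, in the units of the state.
- status.get_state(): the state, without advancing time (a new reading comes with each control period).
- capture(name): name is "scene" or "top" or "wrist"; returns a dict with "image" (480x640x3 uint8, red, green, blue), "range_z" (480x640 float32, m along the optical axis (not along the pixel's ray), 0 where there is no reading), "vfov" (degrees; the focal length in pixels is half the picture's height over the tangent of half this angle, whatever the lens; pixels are square), "cx", "cy" (the principal point, pixels), "pose" (4x4, takes a point from camera to world coordinates). Camera axes: x right, y down, z forward; pixel columns grow to the right and rows downward; lengths in m; the calibration is good to about 2 mm. A picture is of the moment at which its call begins.
- ctrl.close_job(): hands the job in; it is judged then, once.
The state is a dict: "clock": time; "joint_pos": joint angles; "joint_vel": joint speeds; "joint_efforts": joint torques, N m; "tcp_pos": TCP position; "orientation": TCP orientation; "force": force on the tool from outside, world axes, zero at the start; "wrist_torque": the same for the moment, N m; "finger_gap": finger opening in m; "grip_force": force on a finger pad.
Only numpy, scipy, OpenCV 4.12 (cv2) and the standard library are available. Lean on these libraries where they do the work, as an engineer would, in place of code of your own. Each camera call takes 0.05 s, during which the arm holds its last target. There are 200 camera calls.

## Working session

There is one attempt and no reset: what is moved stays moved. The work goes in short steps, Python scripts to look and compute and a tool call to move; the robot and the scene stay as the last step left them, time stands still between calls to the robot, and variables do not carry over. Pictures are saved under pics/ and viewed, at most 10 in all, crops included, and the job is handed in when it is done.

Besides the shell and the picture viewer there is one more tool, called after "Emit:" by a JSON object that holds its "name" and its "arguments". carry_out: Moves the arm, as the interface text tells. Scaled input: -1 to 1 covers 30 cm each way for a shift and 90 degrees each way for a turn. Its arguments: {"type":"object","properties":{"rows":{"type":"array"}},"required":["rows"]}

```bash
mkdir -p pics; cat > h.py <<'E'
import numpy as np, cv2
from bench import status, capture, ctrl
def pts(c):
    f=240/np.tan(np.radians(c['vfov'])/2); v,u=np.mgrid[0:480,0:640]; z=c['range_z']
    P=np.stack([(u-c['cx'])/f*z,(v-c['cy'])/f*z,z],-1)
    T=np.array(c['pose']); W=P@T[:3,:3].T+T[:3,3]; W[z==0]=np.nan; return W
def save(c,n): cv2.imwrite(f'pics/{n}.png',c['image'][:,:,::-1])
E
python3 - <<'E'
from h import *
s=status.get_state(); print({k:np.round(v,3) for k,v in s.items()})
for n in ['top','scene']:
    c=capture(n); save(c,n+'0'); W=pts(c); print(n,c['vfov'],np.round(c['pose'],3).tolist())
    hsv=cv2.cvtColor(c['image'],cv2.COLOR_RGB2HSV)
    for k,lo,hi in [('blue',(95,100,50),(130,255,255)),('orange',(5,130,100),(20,255,255)),('white',(0,0,190),(180,40,255))]:
        m=cv2.inRange(hsv,lo,hi); N,l,st,ce=cv2.connectedComponentsWithStats(m)
        for i in range(1,N):
            if st[i,4]>25: 
                w=W[l==i]; print(k,st[i].tolist(),np.round(ce[i]),np.round(np.nanmedian(w,0),3),np.round(np.nanmin(w,0),3),np.round(np.nanmax(w,0),3))
E
```

```text
{'clock': np.float64(0.0), 'joint_pos': array([ 1.283,  0.087,  0.175,  1.66 , -0.   ,  1.571]), 'joint_vel': array([ 0.001, -0.002, -0.   , -0.001,  0.001, -0.   ]), 'joint_efforts': array([ 3.0000e-03, -5.2039e+01,  4.6480e+01,  1.6000e-02,  0.0000e+00,
        0.0000e+00]), 'tcp_pos': array([0.156, 0.527, 0.253]), 'orientation': array([-4.500e-01, -3.109e+00,  2.000e-03]), 'force': array([0.232, 0.032, 0.096]), 'wrist_torque': array([-0.063,  0.008, -0.036]), 'grip_force': np.float64(0.0), 'finger_gap': np.float64(0.085)}
top 54.760800783725344 [[0.009, -0.995, 0.097, 0.423], [-1.0, -0.01, -0.004, 0.188], [0.005, -0.097, -0.995, 1.069], [0.0, 0.0, 0.0, 1.0]]
blue [402, 0, 64, 18, 406] [426.   5.] [0.894 0.014 0.325] [ 0.888 -0.054  0.294] [0.901 0.055 0.34 ]
blue [480, 0, 41, 34, 323] [505.  10.] [ 0.905 -0.137  0.307] [ 0.898 -0.174  0.23 ] [ 0.909 -0.08   0.326]
blue [296, 8, 9, 8, 55] [300.  12.] [0.876 0.225 0.329] [0.874 0.219 0.32 ] [0.878 0.232 0.337]
blue [301, 30, 9, 7, 47] [305.  33.] [0.869 0.219 0.272] [0.867 0.211 0.264] [0.871 0.226 0.281]
blue [94, 38, 39, 51, 1180]
[... 14453 characters left out ...]
 0.916 -0.258] [ 0.018  1.227 -0.245]
white [109, 227, 220, 116, 11480] [223. 280.] [-0.058 -0.08   0.003] [-0.15  -0.163 -0.744] [0.547 1.319 0.102]
white [578, 229, 21, 12, 168] [588. 234.] [ 0.544 -0.529  0.013] [ 0.522 -0.547  0.01 ] [ 0.571 -0.509  0.015]
white [605, 238, 19, 5, 57] [614. 240.] [ 0.6   -0.567 -0.011] [ 0.586 -0.583 -0.016] [ 0.615 -0.553 -0.005]
white [50, 283, 21, 10, 122] [ 60. 287.] [ 0.011  0.9   -0.457] [-0.014  0.866 -0.463] [ 0.037  0.932 -0.448]
white [554, 335, 11, 10, 77] [559. 340.] [ 0.875 -0.454 -0.517] [ 0.456 -0.555 -0.523] [ 0.9   -0.441 -0.196]
white [574, 342, 66, 30, 554] [606. 356.] [ 0.885 -0.583 -0.517] [ 0.451 -0.673 -0.526] [ 0.913 -0.499 -0.196]
```

View pics/top0.png

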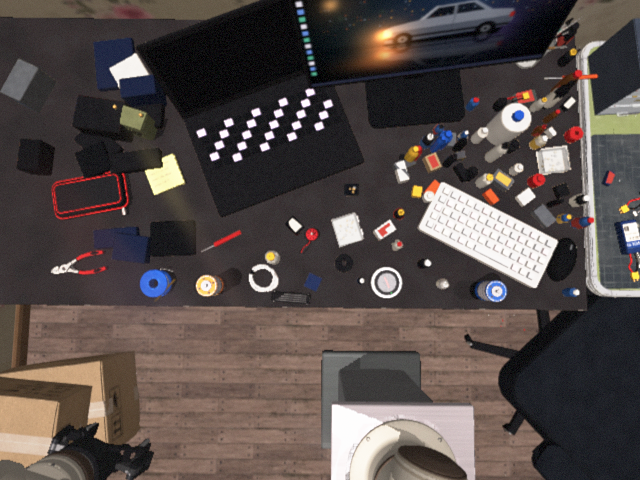

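View pics/scene0.png

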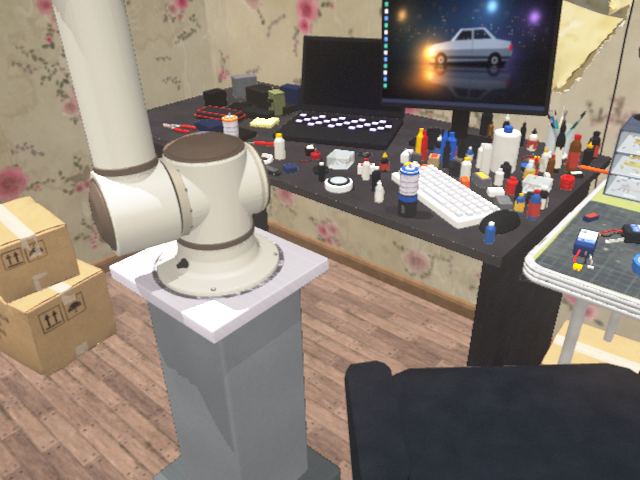

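```bash
python3 - <<'E'
from h import *
c=capture('top'); W=pts(c).reshape(-1,3)
def fit(g,z0,z1,r):
    m=(np.hypot(*(W[:,:2]-g).T)<r)&(W[:,2]>z0)&(W[:,2]<z1); p=W[m][:,:2]
    (x,y),R=cv2.minEnclosingCircle(p.astype(np.float32)); return np.round([x,y,R,*p.mean(0),len(p)],4)
T=np.array(c['pose']); f=240/np.tan(np.radians(c['vfov'])/2)
def ray(u,v,z):
    d=T[:3,:3]@[(u-c['cx'])/f,(v-c['cy'])/f,1]; return np.round(T[:3,3]+d*(z-T[2,3])/d[2],4)
for n,g,z0,z1,r in [('blue',(.407,-.175),.104,.116,.03),('orange',(.414,.422),.104,.116,.03),('reader',(.423,.037),.012,.026,.045)]:
    print(n,fit(np.array(g),z0,z1,r))
    d=W[:,:2]-g; rr=np.hypot(*d.T); a=np.degrees(np.arctan2(d[:,1],d[:,0]))
    for k in range(-180,180,30):
        m=(a>=k)&(a<k+30)&(rr>.032)&(rr<.085)&(W[:,2]>.025)
        if n!='reader' and m.sum()>2: print(k,np.round(rr[m].min(),3),np.round(W[m,2].max(),3))
print(ray(496,291,.11),ray(208,285.5,.11),ray(387,282,.021))
E
```

```text
blue [ 4.083e-01 -1.754e-01  2.270e-02  4.070e-01 -1.738e-01  3.410e+02]
-60 0.075 0.031
-30 0.074 0.029
60 0.076 0.049
orange [4.127e-01 4.220e-01 2.180e-02 4.130e-01 4.213e-01 3.330e+02]
reader [4.224e-01 3.770e-02 3.490e-02 4.224e-01 3.830e-02 7.410e+02]
[ 0.4072 -0.1757  0.11  ] [0.413  0.4173 0.11  ] [0.4236 0.036  0.021 ]
```

Emit:
{"name": "carry_out", "arguments": {"rows": [[[-0.49,-0.67,0,0,0,0,1],[-0.49,-0.67,0,0,0,0,1],[-0.49,-0.67,0,0,0,0,1],[-0.49,-0.67,0,0,0,0,1],[-0.49,-0.67,0,0,0,0,1],[-0.49,-0.67,0,0,0,0,1],[-0.49,-0.67,0,0,0,0,1],[-0.49,-0.67,0,0,0,0,1]]]}}

```text
clock: 0.82
tcp_pos: [0.2407, 0.2915, 0.2537]
orientation: [0.456, 3.107, 0.002]
force: [0.1, -0.2, -0.1]
finger_gap: 0.0853
grip_force: 0.0
```

```bash
cat >> h.py <<'E'
from scipy.spatial.transform import Rotation as Ro
def st(goal=None):
    s=status.get_state(); R=Ro.from_rotvec(s['orientation']).as_matrix()
    print('t',s['clock'],'q',np.round(s['joint_pos'],2),'p',np.round(s['tcp_pos'],4),'F',np.round(s['force'],2),'gap',s['finger_gap'],'x',np.round(R[:,0],3),'y',np.round(R[:,1],3),'z',np.round(R[:,2],3))
    if goal is not None: print('shift',np.round(R.T@(np.array(goal)-s['tcp_pos'])/.3,3))
E
python3 -c "
from h import *
st((.407,-.175,.253))"
```

```text
t 0.8167 q [ 0.88 -0.32 -0.19  1.7  -0.    1.17] p [0.2407 0.2915 0.2537] F [ 0.12 -0.2  -0.11] gap 0.08532223406334136 x [-0.958  0.288 -0.001] y [0.288 0.958 0.001] z [ 0.001  0.001 -1.   ]
shift [-9.78e-01 -1.33e+00  1.00e-03]
```

Emit:
{"name": "carry_out", "arguments": {"rows": [[[-0.6,-0.6,0,0,0,0,1],[-0.6,-0.6,0,0,0,0,1],[-0.6,-0.6,0,0,0,0,1],[-0.6,-0.6,0,0,0,0,1],[-0.6,-0.6,0,0,0,0,1],[-0.6,-0.6,0,0,0,0,1],[-0.6,-0.6,0,0,0,0,1],[-0.6,-0.6,0,0,0,0,1]]]}}

```text
clock: 1.48
tcp_pos: [0.3626, 0.0681, 0.2528]
orientation: [-0.457, -3.107, 0.0]
force: [0.7, -0.6, 0.8]
finger_gap: 0.0855
grip_force: 0.0
```

Emit:
{"name": "carry_out", "arguments": {"rows": [[[-0.38,-0.73,0,0,0,0,1],[-0.38,-0.73,0,0,0,0,1],[-0.38,-0.73,0,0,0,0,1],[-0.38,-0.73,0,0,0,0,1],[-0.38,-0.73,0,0,0,0,1],[-0.38,-0.73,0,0,0,0,1],[-0.38,-0.73,0,0,0,0,1],[-0.38,-0.73,0,0,0,0,1]]]}}

```text
clock: 2.15
tcp_pos: [0.4095, -0.1726, 0.2525]
orientation: [-0.451, -3.107, -0.001]
force: [-0.2, 0.4, -0.0]
finger_gap: 0.0851
grip_force: 0.0
```

```bash
python3 -c "
from h import *
st((.407,-.175,.093))
c=capture('wrist'); save(c,'w1'); W=pts(c).reshape(-1,3)
p=W[(np.hypot(W[:,0]-.407,W[:,1]+.175)<.04)&(W[:,2]>.1)&(W[:,2]<.116)][:,:2]
print(len(p),p.mean(0),cv2.minEnclosingCircle(p.astype(np.float32)))"
```

```text
t 2.15 q [-0.4  -0.16 -0.07  1.67  0.   -0.11] p [ 0.4095 -0.1726  0.2525] F [-0.21  0.45 -0.01] gap 0.0851229860610522 x [-0.959  0.284  0.002] y [0.284 0.959 0.001] z [-0.002  0.001 -1.   ]
shift [ 0.005 -0.01   0.532]
3231 [ 0.40678169 -0.17500244] ((0.4083576202392578, -0.17559543251991272), 0.021762056276202202)
```

View pics/w1.png

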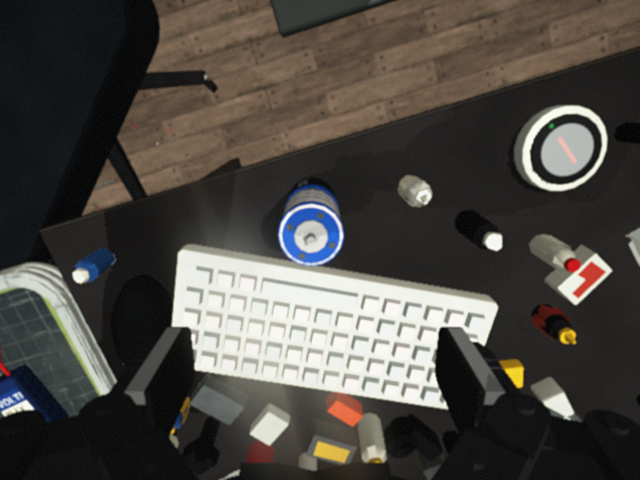

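Emit:
{"name": "carry_out", "arguments": {"rows": [[[0.004,-0.01,0.12,0,0,0,1],[0.004,-0.01,0.24,0,0,0,1],[0.004,-0.01,0.34,0,0,0,1],[0.004,-0.01,0.43,0,0,0,1],[0.004,-0.01,0.49,0,0,0,1],[0.004,-0.01,0.53,0,0,0,1],[0.004,-0.01,0.53,0,0,0,1],[0.004,-0.01,0.53,0,0,0,1]]]}}

```text
clock: 2.87
tcp_pos: [0.4071, -0.1744, 0.0948]
orientation: [0.447, 3.109, 0.0]
force: [1.1, 0.6, 0.5]
finger_gap: 0.0857
grip_force: 0.0
```

```bash
python3 -c "
from h import *
st((.4075,-.1752,.093))"
```

```text
t 2.8667 q [-0.4  -0.17 -0.38  1.36  0.   -0.12] p [ 0.4071 -0.1744  0.0948] F [1.12 0.59 0.47] gap 0.0856728154930611 x [-0.959  0.282 -0.   ] y [0.282 0.959 0.   ] z [ 0.  0. -1.]
shift [-0.002 -0.002  0.006]
```

Emit:
{"name": "carry_out", "arguments": {"rows": [[[0,0,0,0,0,0,-1],[0,0,0,0,0,0,-1],[0,0,0,0,0,0,-1],[0,0,0,0,0,0,-1],[0,0,0,0,0,0,-1],[0,0,0,0,0,0,-1],[0,0,0,0,0,0,-1],[0,0,0,0,0,0,-1]]]}}

```text
clock: 3.53
tcp_pos: [0.4072, -0.1757, 0.0954]
orientation: [0.45, 3.107, 0.001]
force: [0.0, 2.8, 5.9]
finger_gap: 0.0407
grip_force: 60.3
```

Emit:
{"name": "carry_out", "arguments": {"rows": [[[0,0,-0.02,0,0,0,-1],[0,0,-0.06,0,0,0,-1],[0,0,-0.11,0,0,0,-1],[0,0,-0.16,0,0,0,-1],[0,0,-0.2,0,0,0,-1],[0,0,-0.22,0,0,0,-1],[0,0,-0.22,0,0,0,-1],[0,0,-0.22,0,0,0,-1]]]}}

```text
clock: 4.2
tcp_pos: [0.4067, -0.1757, 0.1602]
orientation: [-0.451, -3.109, 0.0]
force: [0.0, -0.4, -4.8]
finger_gap: 0.0406
grip_force: 61.1
```

Emit:
{"name": "carry_out", "arguments": {"rows": [[[0,0,0,0,0,0,-1],[0,0,0,0,0,0,-1],[0,0,0,0,0,0,-1],[0,0,0,0,0,0,-1],[0,0,0,0,0,0,-1],[0,0,0,0,0,0,-1]]]}}

```text
clock: 4.7
tcp_pos: [0.4066, -0.1756, 0.1602]
orientation: [-0.45, -3.109, -0.0]
force: [0.4, 0.4, -4.0]
finger_gap: 0.0407
grip_force: 61.1
```

```bash
python3 -c "
from h import *
st((.4075,-.1752,.0955))
F=[]
for i in range(8):
    c=capture('scene'); F.append(status.get_state()['force'][2])
print(np.round(F,2),np.mean(F)); save(c,'lift')
cv2.imwrite('pics/lift.png',c['image'][100:260,330:490,::-1].repeat(3,0).repeat(3,1))"
```

```text
t 4.7 q [-0.41 -0.18 -0.26  1.49  0.   -0.12] p [ 0.4066 -0.1756  0.1602] F [ 0.36  0.39 -3.98] gap 0.04065707370492277 x [-0.959  0.284  0.   ] y [0.284 0.959 0.   ] z [-0.  0. -1.]
shift [-0.002  0.002  0.216]
[-3.72 -5.15 -4.73 -4.23 -4.85 -4.33 -4.85 -4.88] -4.59098447486789
```

View pics/lift.png

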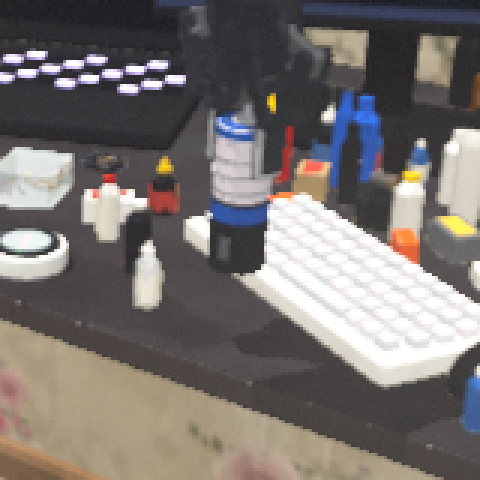

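Emit:
{"name": "carry_out", "arguments": {"rows": [[[0,0,0.04,0,0,0,-1],[0,0,0.1,0,0,0,-1],[0,0,0.15,0,0,0,-1],[0,0,0.185,0,0,0,-1],[0,0,0.2,0,0,0,-1],[0,0,0.208,0,0,0,-1],[0,0,0.212,0,0,0,-1],[0,0,0.212,0,0,0,-1]]]}}

```text
clock: 5.77
tcp_pos: [0.4069, -0.1758, 0.097]
orientation: [0.451, 3.109, -0.0]
force: [0.2, 0.1, -4.8]
finger_gap: 0.0408
grip_force: 61.2
```

Emit:
{"name": "carry_out", "arguments": {"rows": [[[0,0,0.003,0,0,0,-1],[0,0,0.006,0,0,0,-1],[0,0,0.008,0,0,0,-1],[0,0,0.008,0,0,0,-1],[0,0,0.008,0,0,0,-1],[0,0,0.008,0,0,0,-1]]]}}

```text
clock: 6.27
tcp_pos: [0.4072, -0.1759, 0.0954]
orientation: [0.45, 3.107, -0.001]
force: [-0.6, 1.6, 5.2]
finger_gap: 0.0408
grip_force: 62.0
```

Contact (force now +5 N). Release, then rise.

Emit:
{"name": "carry_out", "arguments": {"rows": [[[0,0,0,0,0,0,1],[0,0,0,0,0,0,1],[0,0,0,0,0,0,1],[0,0,0,0,0,0,1],[0,0,0,0,0,0,1],[0,0,0,0,0,0,1],[0,0,0,0,0,0,1],[0,0,0,0,0,0,1]]]}}

```text
clock: 6.93
tcp_pos: [0.4067, -0.1757, 0.0942]
orientation: [-0.45, -3.109, 0.0]
force: [-0.2, -0.5, 0.5]
finger_gap: 0.0855
grip_force: 0.0
```

Emit:
{"name": "carry_out", "arguments": {"rows": [[[0,0,-0.05,0,0,0,1],[0,0,-0.12,0,0,0,1],[0,0,-0.2,0,0,0,1],[0,0,-0.33,0,0,0,1],[0,0,-0.46,0,0,0,1],[0,0,-0.53,0,0,0,1],[0,0,-0.53,0,0,0,1],[0,0,-0.53,0,0,0,1]]]}}

```text
clock: 7.6
tcp_pos: [0.4072, -0.1759, 0.2544]
orientation: [0.45, 3.107, -0.001]
force: [-1.1, 0.1, -1.2]
finger_gap: 0.0851
grip_force: 0.0
```

```bash
python3 -c "
from h import *
st((.413,.42,.253))
c=capture('wrist'); W=pts(c).reshape(-1,3)
p=W[(np.hypot(W[:,0]-.407,W[:,1]+.175)<.04)&(W[:,2]>.1)&(W[:,2]<.116)]
print(len(p),p.mean(0),cv2.minEnclosingCircle(p[:,:2].astype(np.float32)))"
```

```text
t 7.6 q [-0.41 -0.17 -0.07  1.67  0.   -0.12] p [ 0.4072 -0.1759  0.2544] F [-1.07  0.1  -1.23] gap 0.08512680331569035 x [-0.959  0.284 -0.002] y [ 0.284  0.959 -0.   ] z [ 0.002 -0.001 -1.   ]
shift [0.545 1.91  0.003]
3179 [ 0.40673994 -0.17535915  0.10973693] ((0.40838733315467834, -0.1757798045873642), 0.021728966385126114)
```

Emit:
{"name": "carry_out", "arguments": {"rows": [[[0.27,0.95,0,0,0,0,1],[0.27,0.95,0,0,0,0,1],[0.27,0.95,0,0,0,0,1],[0.27,0.95,0,0,0,0,1],[0.27,0.95,0,0,0,0,1],[0.27,0.95,0,0,0,0,1],[0.27,0.95,0,0,0,0,1],[0.27,0.95,0,0,0,0,1]]]}}

```text
clock: 8.32
tcp_pos: [0.4089, 0.1257, 0.2514]
orientation: [-0.442, -3.108, -0.001]
force: [0.5, -0.9, -0.3]
finger_gap: 0.0854
grip_force: 0.0
```

Emit:
{"name": "carry_out", "arguments": {"rows": [[[0.275,0.96,0,0,0,0,1],[0.275,0.96,0,0,0,0,1],[0.275,0.96,0,0,0,0,1],[0.275,0.96,0,0,0,0,1],[0.275,0.96,0,0,0,0,1],[0.275,0.96,0,0,0,0,1],[0.275,0.96,0,0,0,0,1],[0.275,0.96,0,0,0,0,1]]]}}

```text
clock: 8.98
tcp_pos: [0.4116, 0.4247, 0.2496]
orientation: [-0.445, -3.107, 0.004]
force: [0.7, 1.2, 0.1]
finger_gap: 0.0853
grip_force: 0.0
```

```bash
python3 -c "
from h import *
c=capture('wrist'); save(c,'w2'); W=pts(c).reshape(-1,3)
p=W[(np.hypot(W[:,0]-.413,W[:,1]-.42)<.04)&(W[:,2]>.1)&(W[:,2]<.116)]
print(len(p),p.mean(0),cv2.minEnclosingCircle(p[:,:2].astype(np.float32)))
st((*p.mean(0)[:2],.093))"
```

```text
3264 [0.41191414 0.4227983  0.10972731] ((0.4136095643043518, 0.4224070608615875), 0.02172667346894741)
t 9.0333 q [0.8  0.19 0.28 1.67 0.   1.08] p [0.4116 0.4235 0.2497] F [-0.65 -0.7  -1.06] gap 0.08545301917874963 x [-0.96   0.281  0.002] y [ 0.281  0.96  -0.004] z [-0.003 -0.003 -1.   ]
shift [-0.003 -0.     0.522]
```

View pics/w2.png

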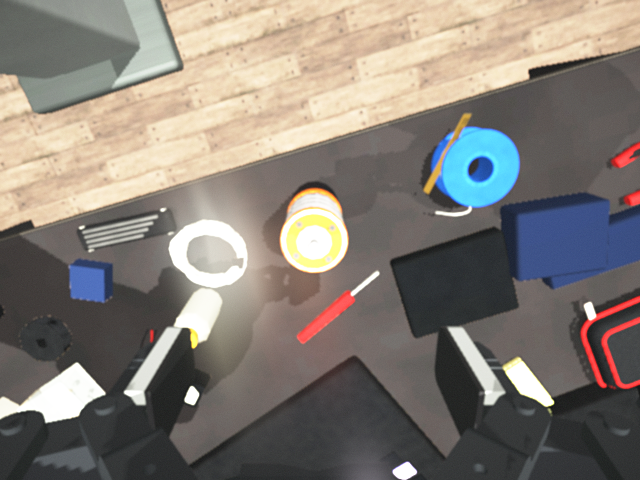

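Emit:
{"name": "carry_out", "arguments": {"rows": [[[-0.003,-0.003,0.12,0,0,0,1],[-0.003,-0.003,0.24,0,0,0,1],[-0.003,-0.003,0.34,0,0,0,1],[-0.003,-0.003,0.43,0,0,0,1],[-0.003,-0.003,0.49,0,0,0,1],[-0.003,-0.003,0.52,0,0,0,1],[-0.003,-0.003,0.52,0,0,0,1],[-0.003,-0.003,0.52,0,0,0,1]]]}}

```text
clock: 9.7
tcp_pos: [0.4132, 0.4184, 0.0976]
orientation: [-0.451, -3.109, 0.001]
force: [-0.6, 0.2, 1.4]
finger_gap: 0.0855
grip_force: 0.0
```

Emit:
{"name": "carry_out", "arguments": {"rows": [[[0,0,0,0,0,0,-1],[0,0,0,0,0,0,-1],[0,0,0,0,0,0,-1],[0,0,0,0,0,0,-1],[0,0,0,0,0,0,-1],[0,0,0,0,0,0,-1],[0,0,0,0,0,0,-1],[0,0,0,0,0,0,-1]]]}}

```text
clock: 10.37
tcp_pos: [0.4136, 0.4197, 0.0985]
orientation: [0.45, 3.108, 0.003]
force: [0.5, 0.4, 5.6]
finger_gap: 0.0409
grip_force: 60.0
```

Emit:
{"name": "carry_out", "arguments": {"rows": [[[0,0,-0.02,0,0,0,-1],[0,0,-0.06,0,0,0,-1],[0,0,-0.11,0,0,0,-1],[0,0,-0.16,0,0,0,-1],[0,0,-0.2,0,0,0,-1],[0,0,-0.22,0,0,0,-1],[0,0,-0.22,0,0,0,-1],[0,0,-0.22,0,0,0,-1]]]}}

```text
clock: 11.03
tcp_pos: [0.4132, 0.4191, 0.1632]
orientation: [0.45, 3.109, 0.0]
force: [0.2, -0.5, -2.2]
finger_gap: 0.0405
grip_force: 60.5
```

```bash
python3 -c "
from h import *
F=[]
for i in range(10):
    c=capture('wrist' if i<9 else 'scene'); F.append(status.get_state()['force'][2])
print(np.round(F,2),np.mean(F)); st()"
```

```text
[-1.91 -1.97 -1.8  -2.24 -0.93 -1.98 -1.94 -1.64 -2.34 -1.74] -1.8493110264612547
t 11.5333 q [ 0.79  0.16  0.09  1.49 -0.    1.08] p [0.4131 0.419  0.1631] F [-0.33 -0.6  -1.74] gap 0.040577401405348795 x [-0.959  0.284  0.   ] y [ 0.284  0.959 -0.   ] z [-0. -0. -1.]
```

Orange ≈ 0.19 kg: empty. Set it back down.

Emit:
{"name": "carry_out", "arguments": {"rows": [[[0,0,0.04,0,0,0,-1],[0,0,0.1,0,0,0,-1],[0,0,0.15,0,0,0,-1],[0,0,0.185,0,0,0,-1],[0,0,0.2,0,0,0,-1],[0,0,0.208,0,0,0,-1],[0,0,0.212,0,0,0,-1],[0,0,0.212,0,0,0,-1]]]}}

```text
clock: 12.2
tcp_pos: [0.4133, 0.4193, 0.1001]
orientation: [0.45, 3.109, 0.001]
force: [0.6, -0.4, -1.9]
finger_gap: 0.0406
grip_force: 60.6
```

Emit:
{"name": "carry_out", "arguments": {"rows": [[[0,0,0.003,0,0,0,-1],[0,0,0.006,0,0,0,-1],[0,0,0.008,0,0,0,-1],[0,0,0.008,0,0,0,-1],[0,0,0.008,0,0,0,-1],[0,0,0.008,0,0,0,-1]]]}}

```text
clock: 12.7
tcp_pos: [0.4135, 0.4194, 0.0985]
orientation: [0.45, 3.108, 0.002]
force: [-0.7, -0.4, 5.5]
finger_gap: 0.0408
grip_force: 60.9
```

Emit:
{"name": "carry_out", "arguments": {"rows": [[[0,0,0,0,0,0,1],[0,0,0,0,0,0,1],[0,0,0,0,0,0,1],[0,0,0,0,0,0,1],[0,0,0,0,0,0,1],[0,0,0,0,0,0,1],[0,0,0,0,0,0,1],[0,0,0,0,0,0,1]]]}}

```text
clock: 13.37
tcp_pos: [0.4131, 0.4191, 0.0973]
orientation: [-0.451, -3.109, 0.0]
force: [-0.8, -0.5, 0.2]
finger_gap: 0.0853
grip_force: 0.0
```

Emit:
{"name": "carry_out", "arguments": {"rows": [[[0,0,-0.05,0,0,0,1],[0,0,-0.12,0,0,0,1],[0,0,-0.2,0,0,0,1],[0,0,-0.33,0,0,0,1],[0,0,-0.46,0,0,0,1],[0,0,-0.53,0,0,0,1],[0,0,-0.53,0,0,0,1],[0,0,-0.53,0,0,0,1]]]}}

```text
clock: 14.03
tcp_pos: [0.4136, 0.4195, 0.2577]
orientation: [0.45, 3.107, 0.004]
force: [0.4, 0.1, -0.3]
finger_gap: 0.0851
grip_force: 0.0
```

Emit:
{"name": "carry_out", "arguments": {"rows": [[[-0.27,-0.95,0,0,0,0,1],[-0.27,-0.95,0,0,0,0,1],[-0.27,-0.95,0,0,0,0,1],[-0.27,-0.95,0,0,0,0,1],[-0.27,-0.95,0,0,0,0,1],[-0.27,-0.95,0,0,0,0,1],[-0.27,-0.95,0,0,0,0,1],[-0.27,-0.95,0,0,0,0,1]]]}}

```text
clock: 14.7
tcp_pos: [0.409, 0.118, 0.2553]
orientation: [-0.457, -3.107, 0.003]
force: [-0.7, -0.5, 0.2]
finger_gap: 0.0857
grip_force: 0.0
```

Emit:
{"name": "carry_out", "arguments": {"rows": [[[-0.27,-0.95,0,0,0,0,1],[-0.27,-0.95,0,0,0,0,1],[-0.27,-0.95,0,0,0,0,1],[-0.27,-0.95,0,0,0,0,1],[-0.27,-0.95,0,0,0,0,1],[-0.27,-0.95,0,0,0,0,1],[-0.27,-0.95,0,0,0,0,1],[-0.27,-0.95,0,0,0,0,1]]]}}

```text
clock: 15.37
tcp_pos: [0.4058, -0.1783, 0.2543]
orientation: [-0.458, -3.106, 0.001]
force: [1.5, 0.9, 1.2]
finger_gap: 0.0856
grip_force: 0.0
```

```bash
python3 -c "
from h import *
c=capture('wrist'); W=pts(c).reshape(-1,3)
p=W[(np.hypot(W[:,0]-.407,W[:,1]+.175)<.04)&(W[:,2]>.1)&(W[:,2]<.116)]
print(len(p),p.mean(0))
c=capture('top'); W=pts(c).reshape(-1,3)
q=W[(np.hypot(W[:,0]-.413,W[:,1]-.42)<.04)&(W[:,2]>.104)&(W[:,2]<.116)]
print('orange',len(q),q.mean(0))
st((*p.mean(0)[:2],.093))"
```

```text
3165 [ 0.4067285  -0.1754129   0.10974993]
orange 336 [0.4127128  0.42098289 0.11020209]
t 15.4667 q [-0.41 -0.17 -0.07  1.67  0.   -0.11] p [ 0.4061 -0.1748  0.2547] F [1.02 0.57 0.38] gap 0.08526650653939227 x [-0.958  0.288  0.003] y [0.288 0.958 0.   ] z [-0.002  0.001 -1.   ]
shift [-0.004 -0.002  0.539]
```

Emit:
{"name": "carry_out", "arguments": {"rows": [[[-0.003,-0.002,0.12,0,0,0,1],[-0.003,-0.002,0.24,0,0,0,1],[-0.003,-0.002,0.34,0,0,0,1],[-0.003,-0.002,0.43,0,0,0,1],[-0.003,-0.002,0.49,0,0,0,1],[-0.003,-0.002,0.535,0,0,0,1],[-0.003,-0.002,0.535,0,0,0,1],[-0.003,-0.002,0.535,0,0,0,1]]]}}

```text
clock: 16.13
tcp_pos: [0.407, -0.1728, 0.0952]
orientation: [-0.447, -3.108, -0.001]
force: [0.8, -0.4, 0.1]
finger_gap: 0.0851
grip_force: 0.0
```

Emit:
{"name": "carry_out", "arguments": {"rows": [[[0,0,0,0,0,0,-1],[0,0,0,0,0,0,-1],[0,0,0,0,0,0,-1],[0,0,0,0,0,0,-1],[0,0,0,0,0,0,-1],[0,0,0,0,0,0,-1],[0,0,0,0,0,0,-1],[0,0,0,0,0,0,-1]]]}}

```text
clock: 16.8
tcp_pos: [0.4078, -0.1746, 0.0968]
orientation: [0.451, 3.107, -0.0]
force: [-1.5, -0.2, 6.6]
finger_gap: 0.0405
grip_force: 60.4
```

Emit:
{"name": "carry_out", "arguments": {"rows": [[[0,0,-0.02,0,0,0,-1],[0,0,-0.08,0,0,0,-1],[0,0,-0.16,0,0,0,-1],[0,0,-0.24,0,0,0,-1],[0,0,-0.32,0,0,0,-1],[0,0,-0.38,0,0,0,-1],[0,0,-0.41,0,0,0,-1],[0,0,-0.41,0,0,0,-1]]]}}

```text
clock: 17.47
tcp_pos: [0.4079, -0.1746, 0.2204]
orientation: [0.45, 3.107, -0.001]
force: [-0.4, 0.1, -5.0]
finger_gap: 0.0409
grip_force: 61.4
```

```bash
python3 -c "
from h import *
st((.423,.037,.215))"
```

```text
t 17.4667 q [-0.4  -0.18 -0.14  1.6   0.   -0.12] p [ 0.4079 -0.1746  0.2204] F [-0.39  0.15 -5.04] gap 0.040895449683850005 x [-0.959  0.284 -0.002] y [ 0.284  0.959 -0.   ] z [ 0.002 -0.001 -1.   ]
shift [0.152 0.691 0.018]
```

Emit:
{"name": "carry_out", "arguments": {"rows": [[[0.015,0.07,0,0,0,0,-1],[0.04,0.18,0,0,0,0,-1],[0.065,0.3,0,0,0,0,-1],[0.09,0.42,0,0,0,0,-1],[0.115,0.53,0,0,0,0,-1],[0.136,0.62,0,0,0,0,-1],[0.147,0.67,0.005,0,0,0,-1],[0.152,0.691,0.009,0,0,0,-1]]]}}

```text
clock: 18.13
tcp_pos: [0.422, 0.0394, 0.2144]
orientation: [-0.446, -3.107, 0.0]
force: [-0.2, -0.6, -4.7]
finger_gap: 0.0406
grip_force: 62.7
```

Emit:
{"name": "carry_out", "arguments": {"rows": [[[0,0,0,0,0,0,-1],[0,0,0,0,0,0,-1],[0,0,0,0,0,0,-1],[0,0,0,0,0,0,-1]]]}}

```text
clock: 18.47
tcp_pos: [0.4225, 0.0365, 0.2159]
orientation: [-0.453, -3.109, 0.0]
force: [-0.9, -0.1, -4.9]
finger_gap: 0.0408
grip_force: 62.7
```

```bash
python3 -c "
from h import *
c=capture('scene'); cv2.imwrite('pics/fin.png',c['image'][60:260,200:440,::-1].repeat(3,0).repeat(3,1))
W=pts(c); w=W[(np.hypot(W[...,0]-.423,W[...,1]-.037)<.022)&(W[...,2]>.06)&(W[...,2]<.17)]; print('min z near axis',np.percentile(w[:,2],[1,5]))
st((.423,.037,.2178))"
```

```text
min z near axis [0.12275207 0.12460496]
t 18.5167 q [ 0.09 -0.22 -0.19  1.6  -0.    0.38] p [0.4225 0.0365 0.216 ] F [-0.9   0.65 -4.28] gap 0.04078815996147366 x [-0.958  0.285  0.   ] y [ 0.285  0.958 -0.   ] z [-0. -0. -1.]
shift [-0.001  0.002 -0.006]
```

View pics/fin.png

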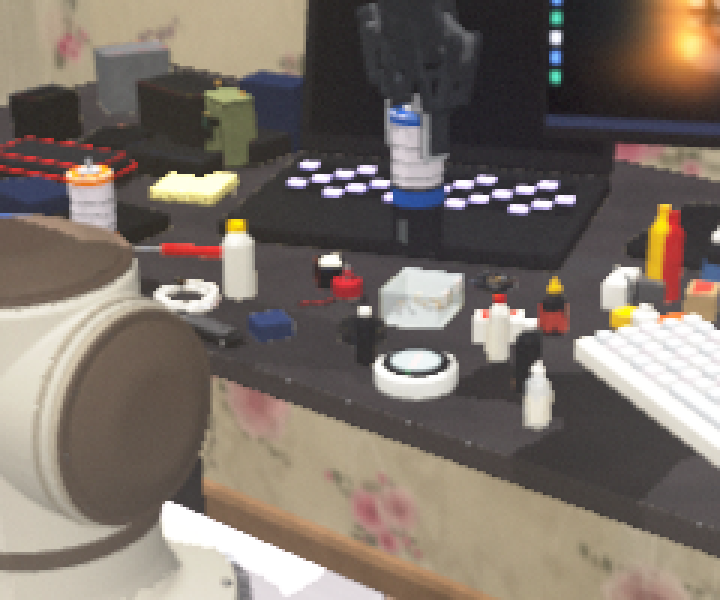

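The picture shows the blue motor upright over the reader (crop about 417,170 above the reader at 416,370). Orange is still standing at (92,195).

```bash
python3 -c "
from bench import ctrl
print(ctrl.close_job())"
```

```text
the job is handed in; nothing more can be done
None
```

The blue motor is the complete one (about 0.47 kg by feel, against about 0.19 kg for orange); I handed the job in at about 18.5 s with blue held upright, its underside about 10 cm above the middle of the reader window, and orange standing upright on the desk.

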